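Slide a drilled steel blank home under a spring clip

ROBOT

A 6-joint arm with a two-finger parallel gripper is mounted at the origin on a cart in front of the work surface, level with it; the furniture and walls round the work are solid. World frame = base frame: x ahead of the robot, y to its left, z up, the work surface at z = 0. Lengths are in m, angles in rad, forces in N, time in s.
With the tool pointing down it reaches from about 0.35 to 0.925 m from the base axis. Payload 6.4 kg.
Tool frame: the origin (TCP) lies on the centre line of the jaws, within the pads' length; the fingertips stand 19 mm ahead of it and the grasp point (between the pads) is the TCP; z points along the fingers, y is the line along which they close (so a half turn about z gives the same grasp; the last joint's range is limited). The gripper opens to 85 mm and grips with 20 to 120 N. Pads are 22 mm wide; open, the fingers measure 114 mm over their backs; the gripper's body (76 mm by 85 mm) begins 54 mm behind the grasp point. The pads swing forward as they close: fully open they stand 13 mm farther back than shut.
Start: joints at [1.142, 0.245, 1.558, -0, 1.339, -0.174], TCP at [0.164, 0.629, 0.25] pointing down, gripper open.
Joint ranges: [-3.13, 3.13], [-1.02, 2.26], [0.13, 2.54], [-0.95, 4.09], [0.21, 2.88], [-2.74, 2.74]. Speed limits (rad/s): [2.57, 2.57, 3.14, 3.14, 3.14, 3.14].

INTERFACE

Orientations are given as a rotation vector (axis times angle).
In Python, from bench import telemetry, vision, close_job, outline_of gives the robot as it stands. The module is installed in compiled form; this text tells all that it offers.
- The arm moves only by the shell command python3 -m pendant 'ROWS' [FORCE]. ROWS is JSON, one flat list of numbers, 7 for each row, row after row: the shift along the tool's x, y, z each as a share of 0.02 m, from -1 to 1, then the turn, a rotation vector about the tool's x, y, z each as a share of 0.1 rad, from -1 to 1, then the gripper command: -1 is fully open, 1 is shut, values between are in proportion. A call has 1 to 20 rows; each row shifts and turns the commanded pose from where the row before left it, along the tool's axes as they then stand; what a row does not reach is not made up. A row lasts 1/12 s, in which the tool goes at most 41.7 mm and 7.16 degrees, less where a joint would pass 70% of its speed; a pose out of reach is approached as far as the arm can. A call with a number of a shift or a turn outside -1 to 1 is refused whole. A call with a gripper value outside its range is refused whole. The fingers move at their own pace and stop on an object; FORCE is the grip in N (left out, the last holds). Time passes only in rows, so rows that do not move let the fingers close. It gives the time, the measured TCP pose, the force, the opening and the grip force at its end, in the units of the state.
- telemetry.observe(): the state, without advancing time (a new reading comes with each control period).
- vision.read_camera(name): name is "side" or "top"; returns the picture (400x640x3 uint8, red, green, blue); there is no depth.
- vision.camera_params(name): a dict with "camera_matrix" (3x3 intrinsics, pixels), "R" (3x3) and "t" (3): a world point X has camera coordinates R X + t. Camera axes: x right, y down, z forward; pixel columns grow to the right and rows downward; lengths in m; the calibration is good to about 2 mm. A picture is of the moment at which its call begins. camera_params takes no time and is no camera call.
- close_job(): hands the job in; it is judged then, once.
Trained networks look in the newest picture that a camera, given by its name, has taken for a name from the list of things; names that differ only in an ending like _2 or _b are one class to them, and where a whole thing is asked for, a point or a joint stands for the part that bears it (a point fixed in the world has none). Each returns a list of dicts, best first, with "score" (0 to 1); they miss things now and then, are a little off and sometimes report something else, mostly with a low value. They report only what shows in the picture. A call takes as long as a camera call. They do not tell look-alikes from the thing itself.
- outline_of(camera, thing): "region" (400x640 bool, what is visible of it) and "extent" ([left, top, width, height] in pixels, round what is visible of it).
The state is a dict: "clock": time; "joints": joint angles; "qd": joint speeds; "tau": joint torques, N m; "eef_pos": TCP position; "eef_rot": TCP orientation; "contact_force": force on the tool from outside, world axes, zero at the start; "wrist_torque": the same for the moment, N m; "gripper_width": opening from 0.0 (shut) to 1.0 (fully open); "grasp_force": force on a finger pad.
Only numpy, scipy, OpenCV 4.12 (cv2) and the standard library are available. Lean on these libraries where they do the work, as an engineer would, in place of code of your own. Each camera call takes 0.05 s, during which the arm holds its last target. There are 200 camera calls.

TASK

Slide the drilled steel blank along its channel in the jig until it is fully home against the end stop, under the spring clip. Press the clip's red tail down with one fingertip to raise its nose, keep it pressed while the other fingertip pushes the blank, and only once the blank is home let the clip close on it and move clear. Push the blank only, never lift or pinch it, and leave the marker, the wooden offcut and the oil can where they are.

Things in the scene. Friction and masses are not known exactly. Their poses are not given: they have to be found in the camera images.
- jig: Fixed jig: blue foot plate 200 x 132 x 12 mm on 10 mm feet, with a dark bed, channel and clip. Origin on the table under mid-channel; x along the channel to the end stop (roughly away from the robot), y across it to the clip's tail, z up. Bed top z = 34 mm, x = -112 to 72 mm. Guide strips 5 mm high leave a channel 42 mm wide (y = -21 to 21 mm), open at its -x end.
- stop_face (a point): Foot of the dark end stop's face, mid-channel at bed height: x = 70, y = 0, z = 34 mm in the jig's frame. The stop rises 14 mm above the bed.
- blank: Flat steel blank with two drilled holes, 80 (x) x 40 (y) x 10 (z) mm, 0.17 to 0.34 kg, loose on the bed in the channel. Origin: centre of its underside; x as the jig's x. Starts short of the clip's nose with its origin at jig x = -35 to -13 mm; home, its origin is at x = 30 mm and its rear end at x = -10 mm.
- clip (a joint): Spring clip, a rocker (rad). 0 = shut, nose 1 mm above the bed, blocking the channel; grows as the tail is pressed down; 0.32 = nose resting on the blank; above 0.38 the nose clears it by over 1 mm; 0.50 = hard stop, nose nearly 15 mm above the bed. It takes about 3 N on the middle of the tail to start, 8 N at 0.48, and springs back when released.
- clip_pivot (a point): Middle of the clip's pivot tube (9 mm thick), which runs along the jig's x from -98 to 58 mm at y = 34, z = 46 mm, between two lugs 52 mm high over the table. It lies between channel and tail; one fingertip goes on each side of it.
- clip_pad (a point): Middle of the top of the clip's slick red tail, 110 mm along the jig's x (-105 to 5 mm), 34 mm wide (y about 45 to 79 mm). Shut: this point is 20 mm above the bed, the tail sloping up outwards. At 0.48 rad the tail is level, 3 mm above the bed all along, so a tip on it and one at the same height behind the 10 mm blank can move along x together, the clip staying open.
- clip_nose (a point): Middle of the underside of the clip's nose, a steel foot 26 mm (x) by 8 mm (y) that comes down on the bed over x = 34.5 to 60.5 mm, y = 0 to 8 mm in the jig's frame; its carrying plate runs from there to the pivot.
- marker: White marker pen with a blue cap, 130 x 17 x 19 mm, lying to the robot's right of the jig; bystander. Origin: centre of its underside.
- square_offcut: Dark wooden square offcut, 115 x 20 x 20 mm, lying beside the jig on the tail's side; bystander. Origin: centre of its underside.
- oil_can: Red oil can with a thin spout, 68 x 97 x 159 mm, standing on the far left of the jig; bystander. Origin: centre of its underside.
Not all that is in view belongs to the job. Of the things that look like the blank, the middle-sized one is meant.

How it is judged:
By the outcome, as a careful person would: the job done as asked, in the order asked, and still so for the second after the job is handed in, with the robot touching nothing.
It also fails if it takes over 45 s, if anything falls off the work surface, if the arm or the gripper's body presses on something with over 40 N, if the wrist force passes 120 N, or if a joint passes its speed limit or range.

## Working session

There is one attempt and no reset: what is moved stays moved. The work goes in short steps, Python scripts to look and compute and a shell command to move; the robot and the scene stay as the last step left them, time stands still between calls to the robot, and variables do not carry over. Pictures are saved under pics/ and viewed, at most 10 in all, crops included, and the job is handed in when it is done.

```bash
mkdir -p pics
python3 - <<'E'
from bench import telemetry, vision
import cv2,numpy as np
ims=[vision.read_camera(n) for n in("side","top")]
for n,i in zip(("side","top"),ims):
    cv2.imwrite(f"pics/{n}0.png",i[:,:,::-1])
    p=vision.camera_params(n);print(n,np.round(p["camera_matrix"],1).tolist(),np.round(p["R"],3).tolist(),np.round(p["t"],3).tolist(), (-p["R"].T@p["t"]).round(3))
print(telemetry.observe())
E
```

```text
side [[415.2, 0.0, 309.3], [0.0, 415.2, 193.4], [0.0, 0.0, 1.0]] [[0.952, -0.304, 0.024], [-0.168, -0.589, -0.79], [0.255, 0.749, -0.612]] [-0.603, 0.21, 0.792] [ 0.408 -0.653  0.665]
top [[470.5, 0.0, 318.6], [0.0, 470.5, 205.6], [0.0, 0.0, 1.0]] [[0.028, -1.0, 0.001], [-0.975, -0.027, -0.222], [0.222, 0.005, -0.975]] [0.055, 0.636, 0.896] [0.42  0.068 1.015]
{'clock': 0.1, 'joints': array([ 1.14193002e+00,  2.45746140e-01,  1.55889753e+00, -1.54567430e-05,
        1.33871307e+00, -1.74055110e-01]), 'qd': array([-0.00099104, -0.00268675, -0.00122406,  0.00077987,  0.00292263,
        0.00155337]), 'tau': array([-9.14398788e-05, -4.30668032e+01, -3.27130830e+01, -2.16680464e-04,
        2.75310202e-03,  4.66852370e-06]), 'eef_pos': array([0.1636103 , 0.62858268, 0.24928636]), 'eef_rot': array([-3.99104106e-01, -3.11562397e+00,  2.65263356e-03]), 'contact_force': array([ 0.4008574 , -0.04998333, -0.14039282]), 'wrist_torque': array([-0.02344822, -0.02216545, -0.0176078 ]), 'grasp_force': 0.0, 'gripper_width': 0.9967187761197988}
```

View pics/side0.png

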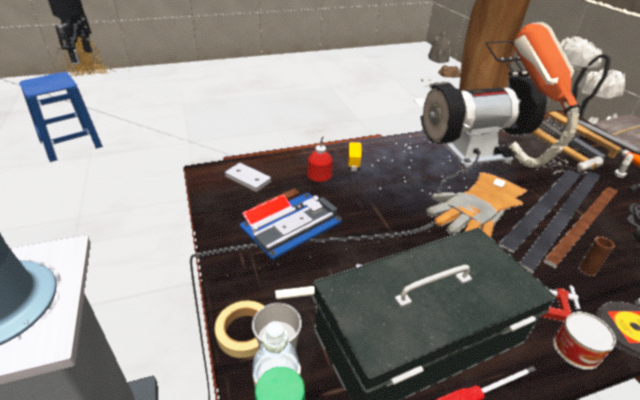

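View pics/top0.png

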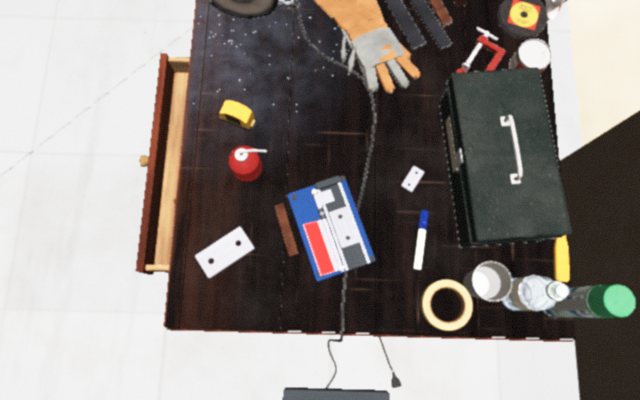

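Three things look like the blank in the top view: a large one at (225,252), a small one at (413,179), and a middle-sized one in the jig's channel near (345,225). I choose the one in the jig. The marker is at (421,240), the offcut at (286,230) and the oil can at (246,163). Next, one close crop of both views.

Run:
```python
import cv2,numpy as np
a=cv2.imread("pics/top0.png")[170:290,280:385];b=cv2.imread("pics/side0.png")[180:265,235:345]
a=cv2.resize(a,None,fx=4,fy=5,interpolation=cv2.INTER_CUBIC) if 0 else cv2.resize(a,None,fx=4.9,fy=4.9,interpolation=cv2.INTER_CUBIC)
cv2.imwrite("pics/ctop.png",a)
b=cv2.resize(b,None,fx=7,fy=7,interpolation=cv2.INTER_CUBIC);cv2.imwrite("pics/cside.png",b)
```

```text
(no output)
```

View pics/ctop.png

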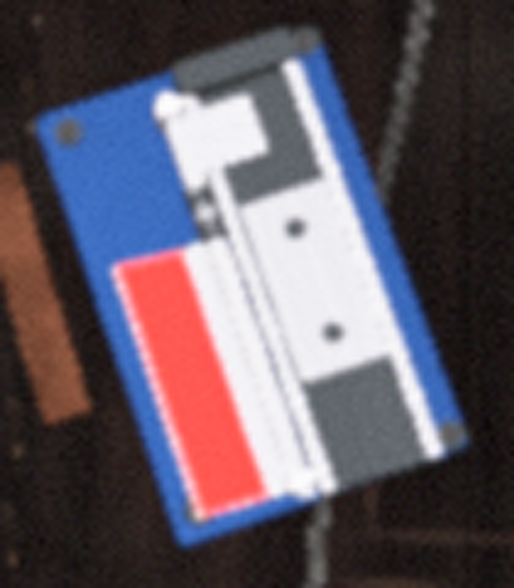

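View pics/cside.png

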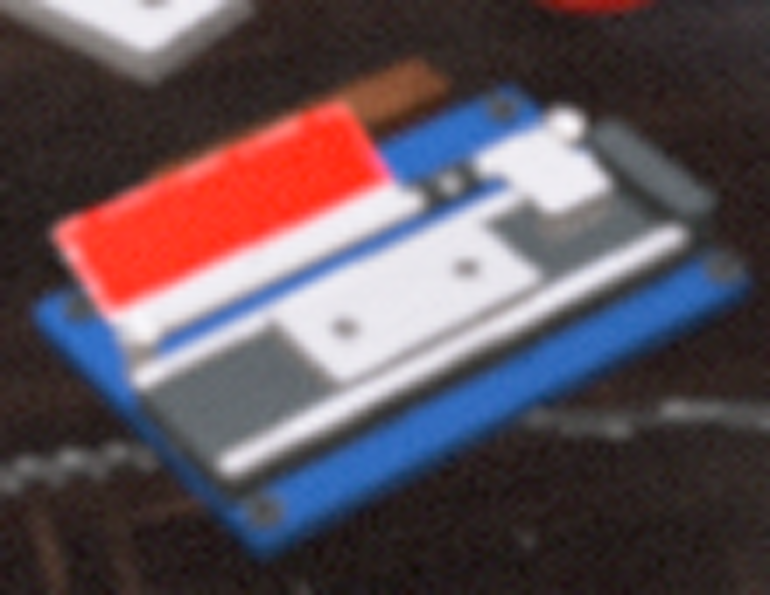

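The crops show the blank with its two holes lying short of the clip nose (top view about x 328–360, y 206–248). The red tail is on the left. I'll fit the jig pose to corners from both views.

```bash
cat > fit.py <<'E'
from bench import vision
import numpy as np
from scipy.optimize import least_squares
P={n:vision.camera_params(n) for n in("side","top")}
def proj(n,X):
    p=P[n];c=(p["R"]@np.asarray(X).T).T+p["t"];u=(p["camera_matrix"]@c.T).T;return u[:,:2]/u[:,2:]
C={"top":(4.9,280,170),"side":(7,235,180)}
obs={"top":[(322,178),(305,382),(393,357),(112,268),(185,248),(195,515),(268,493),(333,488),(425,460),(35,117),(182,545),(468,440),(318,35)],
"side":[(543,275),(272,322),(340,385),(345,102),(392,182),(55,232),(115,310),(35,308),(262,555),(750,282),(520,88)]}
def model(v,n):
    X,Y,Z,a,xb,yb,px,py,zb,zr=v
    B=[(xb+.04,yb-.02,zb),(xb-.04,yb+.02,zb),(xb-.04,yb-.02,zb)]
    R=[(.005,.078,zr+.008),(.005,.048,zr-.008),(-.105,.078,zr+.008),(-.105,.048,zr-.008)]
    E=[(-.112,.021,.034),(-.112,-.021,.034)]
    F={'fl':(px+.1,py+.066,.022),'nl':(px-.1,py+.066,.022),'nr':(px-.1,py-.066,.022),'fr':(px+.1,py-.066,.022)}
    pts=B+R+(E+[F['fl'],F['nl'],F['nr'],F['fr']] if n=="top" else [F['nl'],F['nr'],F['fr'],F['fl']])
    c,s=np.cos(a),np.sin(a)
    return proj(n,np.array(pts)@np.array([[c,s,0],[-s,c,0],[0,0,1]])+[X,Y,Z])
def res(v):
    r=[]
    for n in obs:
        s,x,y=C[n];r.append((model(v,n)-(np.array(obs[n])+.5)/s-[x,y]+.5).ravel())
    return np.concatenate(r)
r=least_squares(res,[.4,.05,0,.3,-.02,0,0,.0,.044,.054],loss="soft_l1")
if __name__=="__main__":
    print(dict(zip("X Y Z a xb yb px py zb zr".split(),r.x.round(4))))
    cov=np.linalg.pinv(r.jac.T@r.jac);print("sd",(np.sqrt(np.diag(cov))*.5).round(4))
    print(res(r.x).reshape(-1,2).round(1).tolist())
E
python3 fit.py
```

```text
{'X': np.float64(0.6214), 'Y': np.float64(0.0293), 'Z': np.float64(-0.0046), 'a': np.float64(0.3597), 'xb': np.float64(-0.0258), 'yb': np.float64(-0.002), 'px': np.float64(-0.0116), 'py': np.float64(0.0223), 'zb': np.float64(0.0463), 'zr': np.float64(0.0544)}
sd [0.0004 0.0006 0.0011 0.0036 0.0008 0.0008 0.0007 0.0007 0.0017 0.0015]
[[1.2, -0.0], [-0.4, -0.1], [-0.3, -1.2], [0.6, -0.7], [-0.6, 0.2], [1.0, -0.5], [-0.1, -0.1], [-0.3, 0.4], [-0.2, -0.5], [0.3, -0.4], [-0.0, -0.4], [0.5, 0.5], [-0.7, -2.5], [-0.3, 1.2], [-0.8, -0.8], [-0.1, 0.1], [-1.0, -0.0], [-0.3, 0.2], [0.4, -0.7], [-0.6, 0.7], [-0.3, 0.6], [-0.5, -1.2], [0.2, 0.3], [-1.5, 0.5]]
```

```bash
cat > goto.py <<'E'
import sys,numpy as np
from scipy.spatial.transform import Rotation as Ro
from bench import telemetry
J=np.array([.6214,.0293,0]);A=.3597
def go(x,y,z):
    s=telemetry.observe();R=Ro.from_rotvec(s["eef_rot"])
    Rj=Ro.from_euler("z",A);T=J+Rj.apply([x,y,z]);p=s["eef_pos"]
    want=Rj*Ro.from_matrix(np.diag([-1.,1,-1]))
    d=R.inv().apply(T-p);t=(R.inv()*want).as_rotvec()
    print("shift in 0.02 units",(d/.02).round(3),"turn in .1",(t/.1).round(2),"| jig pos mm",(Rj.inv().apply(p-J)*1000).round(1),"F jig",Rj.inv().apply(s["contact_force"]).round(1),"w",round(float(s["gripper_width"]),3),"t",round(s["clock"],2))
if __name__=="__main__": go(*[float(v)/1000 for v in sys.argv[1:4]])
E
python3 goto.py -84 30 250
python3 - <<'E'
import fit,numpy as np
from scipy.optimize import least_squares
r=least_squares(lambda v:fit.res(np.r_[v[:2],0,v[2:]]),np.delete(fit.r.x,2),loss="soft_l1");print(r.x.round(4),r.cost,fit.r.cost)
E
```

```text
shift in 0.02 units [-2.5407e+01 -2.4423e+01 -1.0000e-03] turn in .1 [-0.02 -0.01 -6.15] | jig pos mm [-217.5  722.1  249.3] F jig [ 0.4 -0.2 -0.1] w 0.997 t 0.1
[ 0.6213  0.0294  0.3595 -0.0258 -0.0021 -0.0127  0.0212  0.0417  0.0497] 11.516514390922545 9.084160107208398
```

```bash
python3 -m pendant '[-0.9,-0.87,0,0,0,0,-0.2, -0.9,-0.87,0,0,0,0,-0.2, -0.9,-0.87,0,0,0,0,-0.2, -0.9,-0.87,0,0,0,0,-0.2, -0.9,-0.87,0,0,0,0,-0.2, -0.9,-0.87,0,0,0,0,-0.2, -0.9,-0.87,0,0,0,0,-0.2, -0.9,-0.87,0,0,0,0,-0.2, -0.9,-0.87,0,0,0,0,-0.2, -0.9,-0.87,0,0,0,0,-0.2, -0.9,-0.87,0,0,0,0,-0.2, -0.9,-0.87,0,0,0,0,-0.2, -0.9,-0.87,0,0,0,0,-0.2, -0.9,-0.87,0,0,0,0,-0.2, -0.9,-0.87,0,0,0,0,-0.2, -0.9,-0.87,0,0,0,0,-0.2, -0.9,-0.87,0,0,0,0,-0.2, -0.9,-0.87,0,0,0,0,-0.2, -0.9,-0.87,0,0,0,0,-0.2, -0.9,-0.87,0,0,0,0,-0.2]' 40; python3 goto.py -84 30 250
```

```text
clock: 1.77
eef_pos: [0.4247, 0.2003, 0.2499]
eef_rot: [-0.399, -3.116, 0.0]
contact_force: [1.0, -0.1, 0.1]
gripper_width: 0.594
grasp_force: 0.0
shift in 0.02 units [-7.378e+00 -6.991e+00 -6.000e-03] turn in .1 [-0.   -0.01 -6.15] | jig pos mm [-123.9  229.3  249.9] F jig [ 0.9 -0.4  0.1] w 0.594 t 1.77
```

```bash
python3 -m pendant '[-0.92,-0.87,0,0,0,0,-0.2, -0.92,-0.87,0,0,0,0,-0.2, -0.92,-0.87,0,0,0,0,-0.2, -0.92,-0.87,0,0,0,0,-0.2, -0.92,-0.87,0,0,0,0,-0.2, -0.92,-0.87,0,0,0,0,-0.2, -0.92,-0.87,0,0,0,0,-0.2, -0.92,-0.87,0,0,0,0,-0.2, 0,0,0.9,0,0,-0.88,-0.2, 0,0,0.9,0,0,-0.88,-0.2, 0,0,0.9,0,0,-0.88,-0.2, 0,0,0.9,0,0,-0.88,-0.2, 0,0,0.9,0,0,-0.88,-0.2, 0,0,0.9,0,0,-0.88,-0.2, 0,0,0.9,0,0,-0.88,-0.2, 0,0,0,0,0,0,-0.2]'; python3 goto.py -84 30 100
python3 - <<'E'
from bench import vision
import cv2,numpy as np
a=vision.read_camera("top")[150:300,260:400];b=vision.read_camera("side")[130:270,200:360]
a=cv2.resize(a,(373,400),interpolation=2);b=cv2.resize(b,(427,374),interpolation=2)
o=np.zeros((400,800,3),np.uint8);o[:,:373]=a;o[:374,373:]=b;cv2.imwrite("pics/n1.png",o[:,:,::-1])
E
```

```text
clock: 3.1
eef_pos: [0.5288, 0.0301, 0.1201]
eef_rot: [0.565, -3.083, -0.004]
contact_force: [0.0, -0.5, -0.6]
gripper_width: 0.599
grasp_force: 0.0
shift in 0.02 units [-0.124 -0.173  1.005] turn in .1 [ 0.04 -0.07  0.03] | jig pos mm [-86.4  33.4 120.1] F jig [-0.1 -0.4 -0.6] w 0.599 t 3.1
```

View pics/n1.png

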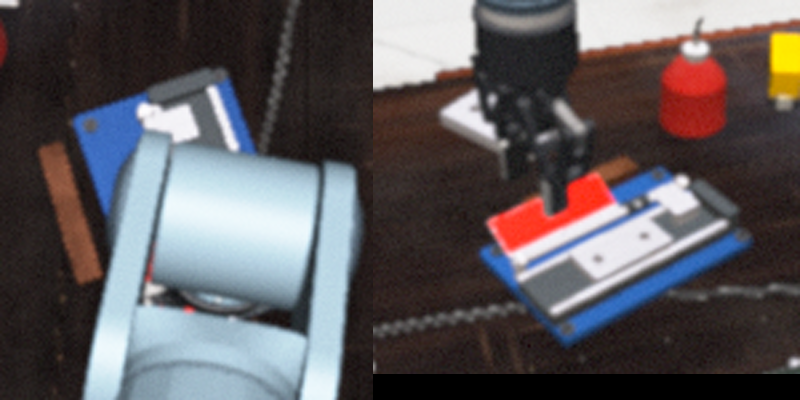

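```bash
python3 -m pendant '[-0.06,-0.09,0.5,0.04,-0.07,0.03,-0.2, -0.06,-0.09,0.5,0,0,0,-0.2, 0,0,0.2,0,0,0,-0.2, 0,0,0,0,0,0,-0.2]'; python3 goto.py -84 30 80
python3 - <<'E'
from bench import vision,telemetry
from fit import proj
from goto import J,A
from scipy.spatial.transform import Rotation as Ro
import cv2,numpy as np
b=vision.read_camera("side")
X=lambda p:J+Ro.from_euler("z",A).apply(np.array(p)/1000)
s=telemetry.observe();p=Ro.from_euler("z",A).inv().apply(s["eef_pos"]-J)*1000
b=cv2.resize(b[150:270,220:340],(600,600),interpolation=2)
for tip in(19,11):
  for y in(-40,-25.5,25.5,40):
    for dx in(-11,11):
      q=(proj("side",[X(p+[dx,y,-tip])])[0]-[220,150]+.5)*5
      cv2.circle(b,tuple(int(v) for v in q),3,(0,255,0) if tip==19 else (255,255,0),-1)
cv2.imwrite("pics/n2.png",b[:,:,::-1])
E
```

```text
clock: 3.53
eef_pos: [0.535, 0.0272, 0.0997]
eef_rot: [-0.557, 3.086, -0.003]
contact_force: [-0.4, 0.1, 0.2]
gripper_width: 0.598
grasp_force: 0.0
shift in 0.02 units [0.127 0.082 0.985] turn in .1 [-0.03  0.06 -0.02] | jig pos mm [-81.6  28.4  99.7] F jig [-0.4  0.3  0.2] w 0.598 t 3.53
```

View pics/n2.png

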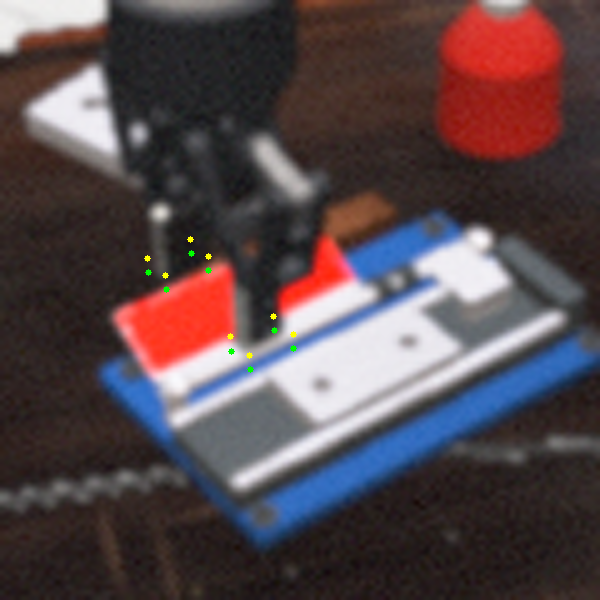

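```bash
python3 -m pendant '[0.12,0.08,0.4,-0.03,0.06,-0.02,-0.2, 0,0,0.4,0,0,0,-0.2, 0,0,0.2,0,0,0,-0.2, 0,0,0,0,0,0,-0.2, 0,0,0,0,0,0,-0.2]'; python3 goto.py -84 30 70
```

```text
clock: 4.0
eef_pos: [0.5324, 0.0279, 0.0798]
eef_rot: [-0.563, 3.091, -0.001]
contact_force: [0.2, 0.3, -0.5]
gripper_width: 0.602
grasp_force: 0.0
shift in 0.02 units [0.012 0.001 0.489] turn in .1 [-0.01  0.    0.  ] | jig pos mm [-83.8  30.   79.8] F jig [ 0.3  0.2 -0.5] w 0.602 t 4.0
```

```bash
python3 -m pendant '[0,0,0.2,0,0,0,-0.2, 0,0,0.2,0,0,0,-0.2, 0,0,0,0,0,0,-0.2]'; python3 goto.py -84 30 60;  python3 -m pendant '[0,0,0.2,0,0,0,-0.2, 0,0,0,0,0,0,-0.2]'; python3 goto.py -84 30 60
```

```text
clock: 4.25
eef_pos: [0.5323, 0.0279, 0.0715]
eef_rot: [0.563, -3.091, 0.001]
contact_force: [0.4, -0.4, -0.2]
gripper_width: 0.601
grasp_force: 0.0
shift in 0.02 units [ 0.004 -0.002  0.575] turn in .1 [-0. -0.  0.] | jig pos mm [-83.9  30.   71.5] F jig [ 0.2 -0.5 -0.2] w 0.601 t 4.25
clock: 4.42
eef_pos: [0.5324, 0.0278, 0.0676]
eef_rot: [-0.563, 3.091, -0.001]
contact_force: [-0.3, -0.1, -0.2]
gripper_width: 0.601
grasp_force: 0.0
shift in 0.02 units [0.008 0.001 0.381] turn in .1 [-0.01  0.    0.  ] | jig pos mm [-83.8  30.   67.6] F jig [-0.3 -0.  -0.2] w 0.601 t 4.42
```

```bash
python3 -m pendant '[0,0,0.2,0,0,0,-0.2, 0,0,0,0,0,0,-0.2]'; python3 goto.py -84 30 60; python3 -m pendant '[0,0,0.2,0,0,0,-0.2, 0,0,0,0,0,0,-0.2]'; python3 goto.py -84 30 60
```

```text
clock: 4.58
eef_pos: [0.5333, 0.0277, 0.0644]
eef_rot: [-0.562, 3.089, -0.002]
contact_force: [-0.9, -0.3, 4.9]
gripper_width: 0.6
grasp_force: 1.9
shift in 0.02 units [0.048 0.026 0.219] turn in .1 [-0.02  0.02  0.  ] | jig pos mm [-83.1  29.5  64.4] F jig [-0.9  0.   4.9] w 0.6 t 4.58
clock: 4.75
eef_pos: [0.5337, 0.0275, 0.0609]
eef_rot: [-0.562, 3.088, -0.002]
contact_force: [-0.4, -1.3, 4.9]
gripper_width: 0.597
grasp_force: 2.8
shift in 0.02 units [0.067 0.04  0.044] turn in .1 [-0.02  0.03  0.  ] | jig pos mm [-82.7  29.2  60.9] F jig [-0.9 -1.   4.9] w 0.597 t 4.75
```

```bash
python3 -m pendant '[0.03,0.03,0.2,0,0,0,-0.2, 0,0,0.1,0,0,0,-0.2, 0,0,0,0,0,0,-0.2]'; python3 goto.py -84 30 50; python3 -m pendant '[0,0,0.1,0,0,0,-0.2, 0,0,0,0,0,0,-0.2]'; python3 goto.py -84 30 50
```

```text
clock: 5.0
eef_pos: [0.534, 0.0272, 0.056]
eef_rot: [-0.562, 3.086, -0.005]
contact_force: [-0.7, -3.5, 8.3]
gripper_width: 0.601
grasp_force: 4.5
shift in 0.02 units [0.076 0.061 0.298] turn in .1 [-0.04  0.04  0.01] | jig pos mm [-82.5  28.8  56. ] F jig [-1.8 -3.   8.3] w 0.601 t 5.0
clock: 5.17
eef_pos: [0.5342, 0.027, 0.0543]
eef_rot: [-0.562, 3.086, -0.006]
contact_force: [-1.1, -4.6, 10.6]
gripper_width: 0.6
grasp_force: 5.3
shift in 0.02 units [0.078 0.074 0.214] turn in .1 [-0.05  0.04  0.01] | jig pos mm [-82.4  28.6  54.3] F jig [-2.7 -3.9 10.6] w 0.6 t 5.17
```

```bash
cat > look.py <<'E'
import sys,cv2
from bench import vision
b=vision.read_camera("side");cv2.imwrite(f"pics/{sys.argv[1]}.png",cv2.resize(b[160:260,235:350],(690,600),interpolation=2)[:,:,::-1])
E
python3 look.py n3
```

```text
(no output)
```

View pics/n3.png

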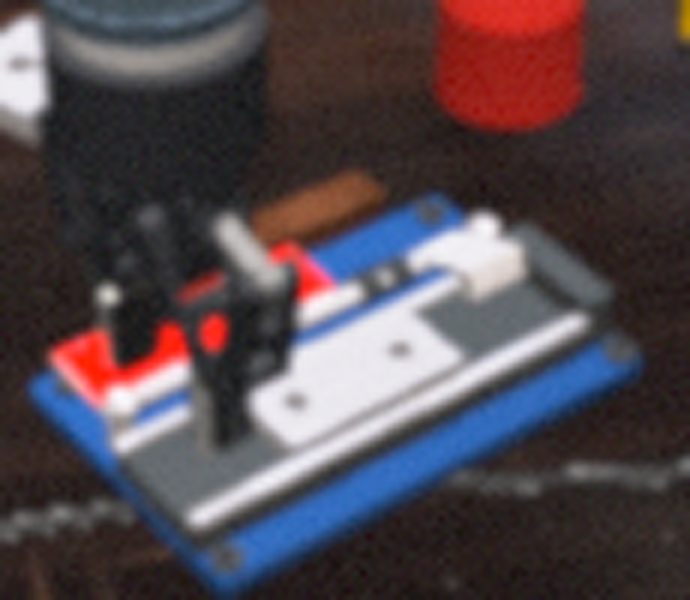

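The side picture shows the clip nose raised (around 480,275 in the crop). The front fingertip is in the channel behind the blank (220,440) and the other is on the red tail. I'll press a bit further.

```bash
for i in 1; do python3 -m pendant '[0,0.03,0.08,0,0,0,-0.2, 0,0,0,0,0,0,-0.2]'; done; python3 goto.py -84 30 50; python3 -m pendant '[0,0.03,0.06,0,0,0,-0.2, 0,0,0,0,0,0,-0.2]'; python3 goto.py -84 30 50
```

```text
clock: 5.38
eef_pos: [0.5344, 0.0274, 0.0532]
eef_rot: [-0.562, 3.085, -0.007]
contact_force: [0.6, -5.1, 10.9]
gripper_width: 0.6
grasp_force: 5.8
shift in 0.02 units [0.097 0.057 0.157] turn in .1 [-0.05  0.05  0.01] | jig pos mm [-82.1  28.9  53.2] F jig [-1.2 -5.  10.9] w 0.6 t 5.38
clock: 5.55
eef_pos: [0.5345, 0.0279, 0.0523]
eef_rot: [-0.562, 3.084, -0.007]
contact_force: [-0.3, -4.9, 12.5]
gripper_width: 0.599
grasp_force: 6.3
shift in 0.02 units [0.111 0.036 0.114] turn in .1 [-0.05  0.06  0.01] | jig pos mm [-81.8  29.3  52.3] F jig [-2.  -4.4 12.5] w 0.599 t 5.55
```

```bash
python3 - <<'E'
from fit import proj
from goto import J,A
from scipy.spatial.transform import Rotation as Ro
import numpy as np
R=Ro.from_euler("z",A)
px=lambda p:((proj("side",[J+R.apply(np.array(p)/1000)+[0,0,-.002]])[0]-[235,160]+.5)*6).round().tolist()
for off in(10,13,16,19):
    print(off,[px((-82.4+dx,28.6+y,54.3-off)) for y in(-40,-25.5) for dx in(-11,11)],"bed below",px((-93.4,-11.4,34)))
for th in(0,.2,.3,.4,.5):
    c,s=np.cos(th),np.sin(th); o=[]
    for x,y in((34.5,0),(60.5,0),(34.5,8)):
        dy,dz=y-34,35-46
        o.append(px((x,34+dy*c-dz*s*-1*-1 if 0 else 34+dy*c+dz*s*1,46+dz*c-dy*s)))
    to=[]
    for x,y,z in((-105,79,37),(5,79,37),(-105,45,37),(5,45,37)):
        f=th-.48;dy,dz=y-34,z-46;c2,s2=np.cos(f),np.sin(f)
        to.append(px((x,34+dy*c2+dz*s2,46+dz*c2-dy*s2)))
    print(th,"nose",o,"tail",to)
E
python3 look.py n4
```

```text
10 [[211.0, 465.0], [262.0, 440.0], [189.0, 443.0], [239.0, 418.0]] bed below [212.0, 486.0]
13 [[212.0, 471.0], [262.0, 446.0], [189.0, 449.0], [239.0, 424.0]] bed below [212.0, 486.0]
16 [[212.0, 478.0], [262.0, 452.0], [189.0, 455.0], [240.0, 430.0]] bed below [212.0, 486.0]
19 [[212.0, 484.0], [262.0, 458.0], [190.0, 461.0], [240.0, 436.0]] bed below [212.0, 486.0]
0 nose [[469.0, 329.0], [521.0, 303.0], [456.0, 318.0]] tail [[50.0, 317.0], [290.0, 210.0], [96.0, 392.0], [335.0, 279.0]]
0.2 nose [[472.0, 317.0], [524.0, 292.0], [459.0, 310.0]] tail [[49.0, 333.0], [288.0, 225.0], [97.0, 399.0], [336.0, 285.0]]
0.3 nose [[473.0, 311.0], [525.0, 285.0], [460.0, 305.0]] tail [[50.0, 342.0], [288.0, 234.0], [98.0, 402.0], [337.0, 289.0]]
0.4 nose [[473.0, 303.0], [525.0, 278.0], [461.0, 300.0]] tail [[51.0, 352.0], [288.0, 243.0], [100.0, 405.0], [338.0, 292.0]]
0.5 nose [[472.0, 296.0], [524.0, 270.0], [461.0, 294.0]] tail [[53.0, 362.0], [290.0, 253.0], [101.0, 409.0], [340.0, 295.0]]
```

View pics/n4.png

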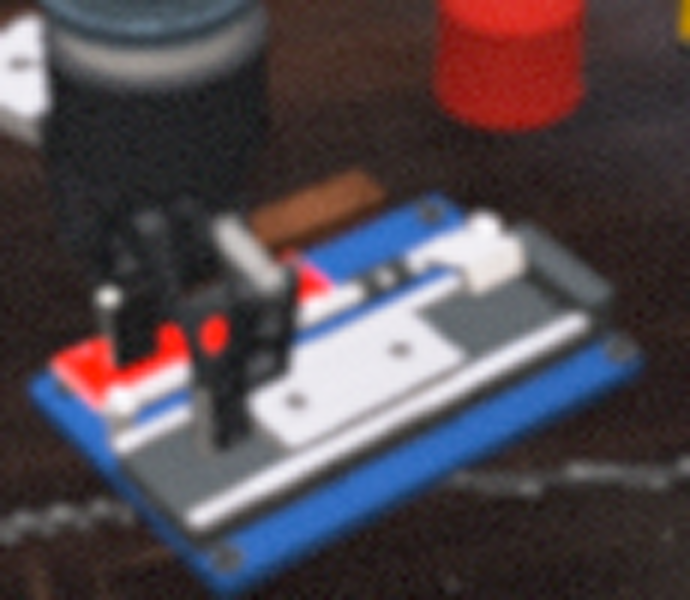

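In this picture the tail is almost level. Its outer corner at (290,253) and the nose foot at (475,294) both fit about 0.47–0.5 rad. The fingertip stands behind the blank, just above the bed. Next I push.

```bash
python3 -m pendant '[-0.3,0,0,0,0,0,-0.2, -0.3,0,0,0,0,0,-0.2, -0.3,0,0,0,0,0,-0.2, -0.3,0,0,0,0,0,-0.2, 0,0,0,0,0,0,-0.2]'; python3 goto.py -21 30 50; python3 -m pendant '[-0.3,0,0,0,0,0,-0.2, -0.3,0,0,0,0,0,-0.2, 0,0,0,0,0,0,-0.2]'; python3 goto.py -21 30 50
```

```text
clock: 6.02
eef_pos: [0.5558, 0.0376, 0.052]
eef_rot: [-0.563, 3.088, -0.002]
contact_force: [-3.8, -0.8, 16.1]
gripper_width: 0.602
grasp_force: 8.1
shift in 0.02 units [-1.872 -0.043  0.104] turn in .1 [-0.02  0.03  0.01] | jig pos mm [-58.4  30.8  52. ] F jig [-3.8  0.6 16.1] w 0.602 t 6.02
clock: 6.27
eef_pos: [0.567, 0.0419, 0.052]
eef_rot: [-0.563, 3.088, -0.002]
contact_force: [-3.3, -1.0, 15.7]
gripper_width: 0.6
grasp_force: 8.0
shift in 0.02 units [-1.274 -0.048  0.104] turn in .1 [-0.02  0.02  0.01] | jig pos mm [-46.5  30.9  52. ] F jig [-3.4  0.2 15.7] w 0.6 t 6.27
```

```bash
python3 -m pendant '[-0.3,0,0,0,0,0,-0.2, -0.3,0,0,0,0,0,-0.2, -0.3,0,0,0,0,0,-0.2, 0,0,0,0,0,0,-0.2]'; python3 goto.py -21 30 50; python3 -m pendant '[-0.15,0,0,0,0,0,-0.2, -0.15,0,0,0,0,0,-0.2, 0,0,0,0,0,0,-0.2]'; python3 goto.py -21 30 50
```

```text
clock: 6.6
eef_pos: [0.5838, 0.0483, 0.052]
eef_rot: [-0.563, 3.088, -0.002]
contact_force: [-4.5, -0.3, 15.3]
gripper_width: 0.599
grasp_force: 7.7
shift in 0.02 units [-0.373 -0.05   0.103] turn in .1 [-0.02  0.03  0.01] | jig pos mm [-28.5  31.   52. ] F jig [-4.3  1.3 15.3] w 0.599 t 6.6
clock: 6.85
eef_pos: [0.5889, 0.0502, 0.052]
eef_rot: [-0.563, 3.089, -0.002]
contact_force: [-4.4, -1.3, 15.9]
gripper_width: 0.602
grasp_force: 8.5
shift in 0.02 units [-0.104 -0.051  0.103] turn in .1 [-0.02  0.01  0.01] | jig pos mm [-23.1  31.   52. ] F jig [-4.6  0.3 15.9] w 0.602 t 6.85
```

```bash
python3 -m pendant '[-0.1,0,0,0,0,0,-0.2, 0,0,0,0,0,0,-0.2]'; python3 goto.py -21 30 50; python3 -m pendant '[-0.1,0,0,0,0,0,-0.2, 0,0,0,0,0,0,-0.2]'; python3 goto.py -21 30 50; python3 -m pendant '[-0.1,0,0,0,0,0,-0.2, 0,0,0,0,0,0,-0.2]'; python3 goto.py -21 30 50
```

```text
clock: 7.02
eef_pos: [0.5903, 0.0508, 0.052]
eef_rot: [-0.563, 3.09, -0.002]
contact_force: [-6.6, -2.7, 16.8]
gripper_width: 0.597
grasp_force: 9.2
shift in 0.02 units [-0.029 -0.053  0.101] turn in .1 [-0.01  0.    0.01] | jig pos mm [-21.6  31.1  52. ] F jig [-7.1 -0.2 16.8] w 0.597 t 7.02
clock: 7.18
eef_pos: [0.5906, 0.0509, 0.0519]
eef_rot: [0.562, -3.086, 0.002]
contact_force: [-14.4, -5.0, 23.2]
gripper_width: 0.601
grasp_force: 14.3
shift in 0.02 units [-0.01  -0.054  0.097] turn in .1 [-0.01 -0.05  0.01] | jig pos mm [-21.2  31.1  51.9] F jig [-15.2   0.4  23.2] w 0.601 t 7.18
clock: 7.35
eef_pos: [0.5909, 0.0511, 0.0519]
eef_rot: [0.561, -3.082, 0.003]
contact_force: [-20.3, -8.0, 27.8]
gripper_width: 0.602
grasp_force: 18.9
shift in 0.02 units [ 0.005 -0.054  0.094] turn in .1 [ 0.   -0.09  0.01] | jig pos mm [-20.9  31.1  51.9] F jig [-21.9  -0.3  27.8] w 0.602 t 7.35
```

Hard contact at x = -21 mm, which is exactly home. I'll back off a few mm with the clip still pressed, then raise slowly.

```bash
python3 -m pendant '[0.1,0,0,0,0,0,-0.2, 0.1,0,0,0,0,0,-0.2, 0.1,0,0,0,0,0,-0.2, 0.15,0,0,0,0,0,-0.2, 0.15,0,0,0,0,0,-0.2, 0,0,0,0,0,0,-0.2]'; python3 goto.py -21 30 50; python3 -m pendant '[0,0,-0.1,0,0,0,-0.2, 0,0,-0.1,0,0,0,-0.2, 0,0,-0.1,0,0,0,-0.2, 0,0,-0.1,0,0,0,-0.2, 0,0,-0.1,0,0,0,-0.2, 0,0,-0.1,0,0,0,-0.2, 0,0,-0.2,0,0,0,-0.2, 0,0,-0.2,0,0,0,-0.2, 0,0,-0.3,0,0,0,-0.2, 0,0,-0.5,0,0,0,-0.2, 0,0,-0.8,0,0,0,-0.2, 0,0,-0.9,0,0,0,-0.2, 0,0,-0.9,0,0,0,-0.2, 0,0,-0.9,0,0,0,-0.2, 0,0,-0.9,0,0,0,-0.2, 0,0,0,0,0,0,-0.2]'; python3 goto.py -21 30 50;python3 look.py n5
```

```text
clock: 7.85
eef_pos: [0.5852, 0.0482, 0.0526]
eef_rot: [-0.56, 3.083, -0.003]
contact_force: [2.1, -0.3, 10.5]
gripper_width: 0.595
grasp_force: 5.2
shift in 0.02 units [-0.312 -0.024  0.133] turn in .1 [-0.03  0.08 -0.  ] | jig pos mm [-27.3  30.5  52.6] F jig [ 1.8 -1.  10.5] w 0.595 t 7.85
clock: 9.18
eef_pos: [0.5845, 0.0482, 0.1788]
eef_rot: [-0.561, 3.082, -0.005]
contact_force: [0.8, -0.2, 1.2]
gripper_width: 0.603
grasp_force: 0.0
shift in 0.02 units [-0.287 -0.     6.44 ] turn in .1 [-0.05  0.09  0.01] | jig pos mm [-27.9  30.6 178.8] F jig [ 0.7 -0.4  1.2] w 0.603 t 9.18
```

View pics/n5.png

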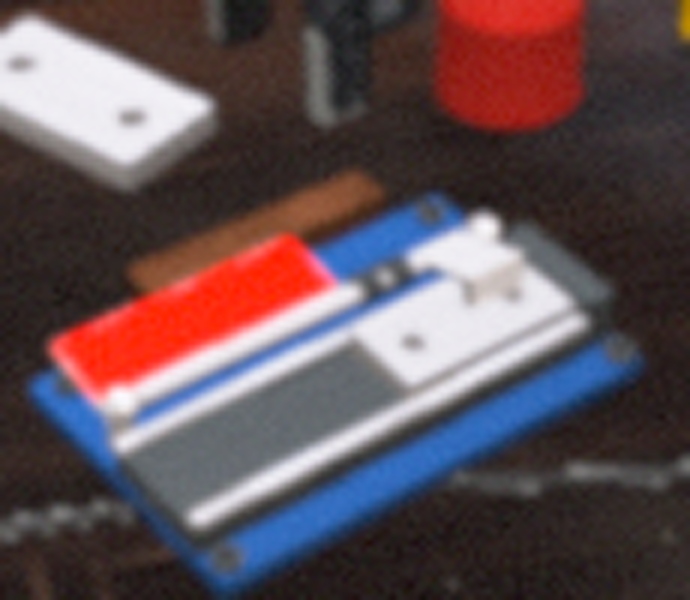

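Run:
```python
from fit import proj
from goto import J,A
from scipy.spatial.transform import Rotation as Ro
import numpy as np
R=Ro.from_euler("z",A)
px=lambda p:((proj("side",[J+R.apply(np.array(p)/1000)+[0,0,-.002]])[0]-[235,160]+.5)*6).round().tolist()
for s in(0,-3,-6): print(s,[px(p) for p in((s-10,-20,44),(s-10,20,44),(s+70,-20,44))])
```

```text
0 [[410.0, 385.0], [347.0, 329.0], [573.0, 303.0]]
-3 [[404.0, 389.0], [340.0, 332.0], [567.0, 306.0]]
-6 [[398.0, 392.0], [334.0, 335.0], [561.0, 309.0]]
```

The final picture shows the blank against the stop. Its corners at about (410,388), (350,330) and (575,300) match the predicted home position, and the nose rests on it. The arm is clear.

```bash
python3 -c "from bench import close_job; print(close_job())"
```

```text
the job is handed in; nothing more can be done
None
```

The blank is fully home against the end stop with the clip closed on it, the gripper is clear, and the job is handed in at about 9 s on the robot's clock.

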